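# Close the service window of an aligned detector tube with its sprung cover

### The job

The detector's black lens tube stands with its service window open on top. Take the blue spring cover by its rib, press it straight down onto the tube beside the window until both arms have snapped right round underneath, then slide it along the tube, under the hood, until it butts fully home against the square plate, and let go. The detector is aligned, so do not load it harder than the job needs (never over 25 N), and leave the other things on the breadboard where they are.

Things in the scene. Friction and masses are not known exactly. Their poses are not given: they have to be found in the camera images.
- cover: blue nylon sprung cover, about 65 g: C-shaped sleeve 54 mm long (x), bore radius 25 mm, wall 3 mm, open below, alike end for end. Origin on the bore's axis at mid length; y across, z up through the grip rib. Crown reaches 28 mm over the origin; the arms' flared lips end 20 mm below it, 50 mm apart. Starts standing on its lips on the breadboard, any yaw
- cover_rib (a point): centre of the cover's grip rib, 42 mm above the cover's origin: rib 12 mm thick (across y), 32 mm long (x), from 28 to 56 mm above the cover's origin
- detector: dark detector stand, clamped down: base 75 x 58 x 10 mm, post, 72 mm square upright plate, level black lens tube 50 mm in diameter. Origin on the breadboard's top (12 mm above the bench) below the tube axis point where the cover's origin ends when home; x parallel to the tube, towards the plate. Post height is not reported: tube axis 98 to 128 mm above the breadboard; find it by touch or camera
- plate_foot (a point): point on the breadboard below the plate's face, 27 mm along x from the detector's origin. A half-round hood (over the tube's upper half, inner radius 31.5, outer 34 mm) stands out 6 mm from this face: the cover cannot be pressed down there, its end has to slide in under it
- window_foot (a point): point on the breadboard below the middle of the tube's window (cut in its top, 32 mm long; 2 mm from the detector's origin, away from the plate). The bare tube runs from the plate to 95 mm beyond the detector's origin (x = -95 mm), where a lens cell 60 mm in diameter begins. Snap the cover on with its origin at x = -60 to -12 mm
- cover_arm_left (a joint): opening (rad) of the cover's arm at its +y: 0 free, 0.12 at the tube's widest point, 0.015 to 0.02 snapped on, crown down. Lips touch with the cover's origin 27 mm over the tube's axis; spreading takes 8 to 13 N down; past the widest point (13 mm over the axis) this falls to nothing and the arms draw it down, then it rises steeply as the crown lands, origin on the axis: stop there
- cover_arm_right (a joint): the same for the arm at the cover's -y. Held 2 mm off to the side, the cover pushes back with some 12 N; it centres itself if allowed. Snapped on, it slides along the tube with 3 to 7 N and stays where left; at the plate the force rises steeply
- lens_cap: bystander: black lens cap, disc 62 mm in diameter, 13 mm high, lying on the breadboard; origin under its centre
- post_spare: bystander: spare steel post, 13 mm thick, 79 mm high on a 32 mm foot, standing; origin under its centre
- optics_box: bystander: small white and grey optics box, 77 x 57 x 28 mm; origin under its centre
- driver: bystander: orange-handled screwdriver, 150 mm long, lying
There are look-alikes about, which are no part of the job. Of the things like the cover, leave any that is red or white; of the rest the larger one is meant.

How it is judged:
By the outcome, as a careful person would: the job done as asked, in the order asked, and still so for the second after the job is handed in, with the robot touching nothing.
It also fails if it takes over 64 s, if anything falls off the work surface, if the arm or the gripper's body presses on something with over 40 N, if the wrist force passes 120 N, or if a joint passes its speed limit or range.

### The arm

A 6-joint arm with a two-finger parallel gripper is mounted at the origin on the work surface. World frame = base frame: x ahead of the robot, y to its left, z up, the work surface at z = 0. Lengths are in m, angles in rad, forces in N, time in s.
With the tool pointing down it reaches from about 0.325 to 0.85 m from the base axis. Payload 15.5 kg.
Tool frame: the origin (TCP) lies on the centre line of the jaws, within the pads' length; the fingertips stand bot.tip_reach ahead of it and the grasp point (between the pads) lies 6 mm ahead of it (bot.tip_reach is the distance from the TCP to the fingertips, in m); z points along the fingers, y is the line along which they close (so a half turn about z gives the same grasp; the last joint's range is limited). The gripper opens to 91 mm and grips with 3 to 60 N. Pads are 32 mm wide; open, the fingers measure 118 mm over their backs; the gripper's body (76 mm by 178 mm) begins 60 mm behind the grasp point.
Start: joints at [1.185, 0.494, 1.345, -0, 1.302, -0.096], TCP at [0.179, 0.599, 0.239] pointing down, gripper open.
Joint ranges: [-2.91, 2.91], [-0.82, 2.16], [0.22, 2.67], [-1.22, 4.37], [0.12, 2.79], [-3.08, 3.08]. Speed limits (rad/s): [1.89, 1.89, 2.57, 3.01, 3.01, 3.01].

### API

Orientations are given as a unit quaternion [w, x, y, z].
In Python, from cell import bot, camera, calibration, spotter gives the robot as it stands. The module is installed in compiled form; this text tells all that it offers.
- The arm moves only by the tool carry_out, never from a script. Its argument "moves" is one flat list of numbers, 5 for each row, row after row: the finger opening in cm, from 0 to 9.12, then the shift along the tool's x, y, z in a scale on which 1.0 is 1 m, then the turn about the tool's z in shares of 2 pi rad (1.0 is 2 pi rad). In form: [fingers, dx, dy, dz, spin, fingers, dx, dy, dz, spin, ...]. A call has 1 to 8 rows; each row is the pose to reach, as a shift and turn from the pose commanded when the call began, along the tool's axes at that moment; what a row does not reach only later rows make up. A row lasts 1/8 s, in which the tool goes at most 62.5 mm and 10.7 degrees, less where a joint would pass 70% of its speed; a pose out of reach is approached as far as the arm can. No shift or turn number may pass 1 either way. A call with a gripper value outside its range is refused whole. The fingers move at their own pace and stop on an object; the grip force is fixed at half the most. Time passes only in rows, so rows that repeat a pose let the fingers close. It gives the time, the measured TCP pose, the force, the opening and the grip force at its end, in the units of the state.
- bot.sense(): the state, without advancing time (a new reading comes with each control period).
- camera(name): name is "side" or "top"; returns the picture (480x640x3 uint8, red, green, blue); there is no depth.
- calibration(name): a dict with "K" (3x3 intrinsics, pixels), "extrinsics" (4x4, takes a point from camera to world coordinates). Camera axes: x right, y down, z forward; pixel columns grow to the right and rows downward; lengths in m; the calibration is good to about 2 mm. A picture is of the moment at which its call begins. calibration takes no time and is no camera call.
- bot.close_job(): hands the job in; it is judged then, once.
Trained networks look in the newest picture that a camera, given by its name, has taken for a name from the list of things; names that differ only in an ending like _2 or _b are one class to them, and where a whole thing is asked for, a point or a joint stands for the part that bears it (a point fixed in the world has none). Each returns a list of dicts, best first, with "p" (0 to 1); they miss things now and then, are a little off and sometimes report something else, mostly with a low value. They report only what shows in the picture. A call takes as long as a camera call. They do not tell look-alikes from the thing itself.
- spotter.masks_of(camera, query): "mask" (480x640 bool, what is visible of it) and "bbox" ([left, top, right, bottom] in pixels, round what is visible of it).
- spotter.pinpoint(camera, query): "location" ([column, row] in pixels: a listed point, or the origin of a listed thing).
The state is a dict: "t": time; "joint_positions": joint angles; "qvel": joint speeds; "joint_torque": joint torques, N m; "tcp_pos": TCP position; "orientation": TCP orientation; "wrist_force": force on the tool from outside, world axes, zero at the start; "torque": the same for the moment, N m; "opening": finger opening in m; "grip_force": force on a finger pad.
Only numpy, scipy, OpenCV 4.12 (cv2) and the standard library are available. Lean on these libraries where they do the work, as an engineer would, in place of code of your own. Each camera call takes 0.05 s, during which the arm holds its last target. There are 200 camera calls.

## Working session

There is one attempt and no reset: what is moved stays moved. The work goes in short steps, Python scripts to look and compute and a tool call to move; the robot and the scene stay as the last step left them, time stands still between calls to the robot, and variables do not carry over. Pictures are saved under pics/ and viewed, at most 10 in all, crops included, and the job is handed in when it is done.

Besides the shell and the picture viewer there is one more tool, called after ">>>" as name(argument=value, ...), one argument or row to a line, values as JSON. carry_out: Moves the arm, as the interface text tells. Its arguments: {"type":"object","properties":{"moves":{"type":"array"}},"required":["moves"]}

```bash
mkdir -p pics
python3 - <<'E'
from cell import bot,camera,calibration,spotter
import cv2,numpy as np
np.set_printoptions(precision=4,suppress=True)
for c in("side","top"):
    cv2.imwrite(f"pics/{c}0.png",camera(c)[:,:,::-1]); k=calibration(c);print(c,k["K"].tolist(),k["extrinsics"].round(4).tolist())
    for q in("cover","cover_rib","plate_foot","window_foot","detector"):
        print(q,[(round(r["p"],2),np.round(r["location"],1).tolist()) for r in spotter.pinpoint(c,q)])
s=bot.sense();print(s,bot.tip_reach)
E
```

```text
side [[506.3137854231755, 0.0, 313.49236887362986], [0.0, 506.3137854231755, 243.4975091889081], [0.0, 0.0, 1.0]] [[-0.9745, -0.1472, 0.1692, 0.4353], [-0.2243, 0.6428, -0.7324, 0.6723], [-0.0009, -0.7517, -0.6595, 0.771], [0.0, 0.0, 0.0, 1.0]]
cover [(0.96, [315.6, 177.2]), (0.72, [312.6, 226.4]), (0.61, [409.6, 288.7]), (0.6, [354.2, 186.6]), (0.54, [223.5, 240.8])]
cover_rib [(0.78, [354.1, 179.0]), (0.77, [313.8, 213.6]), (0.71, [315.4, 157.4]), (0.57, [222.8, 229.4])]
plate_foot [(0.81, [332.1, 371.3])]
window_foot [(0.55, [314.6, 376.1])]
detector [(0.81, [311.1, 372.2])]
top [[524.6693804759713, 0.0, 313.15606515600473], [0.0, 524.6693804759713, 244.97667611522084], [0.0, 0.0, 1.0]] [[-0.0227, -0.9882, 0.1512, 0.4068], [-0.9997, 0.0245, 0.0099, -0.0719], [-0.0135, -0.1509, -0.9885, 1.397], [0.0, 0.0, 0.0, 1.0]]
cover [(0.86, [455.8, 215.9]), (0.81, [450.6, 252.5]), (0.78, [343.2, 160.9]), (0.62, [370.4, 233.8])]
cover_rib [(0.98, [369.7, 232.7]), (0.79, [341.6, 161.8]), (0.77, [461.0, 211.5]), (0.68, [450.5, 253.2]), (0.22, [236.3, 277.9])]
plate_foot [(0.82, [233.2, 276.5])]
window_foot [(0.96, [229.5, 268.9])]
detector [(0.63, [231.2, 270.6])]
{'t': 0.6, 'joint_positions': array([ 1.1855,  0.4936,  1.3455, -0.    ,  1.3025, -0.0955]), 'qvel': array([ 0.0016,  0.0009,  0.0002,  0.0001, -0.0011,  0.0012]), 'joint_torque': array([ -0.0027, -87.8342, -38.2121,   0.0704,   0.0448,   0.    ]), 'tcp_pos': array([0.1786, 0.5989, 0.2389]), 'orientation': array([-0.    ,  0.1444,  0.9895, -0.    ]), 'wrist_force': array([ 0.3279, -0.5257, -0.8642]), 'torque': array([0.0122, 0.0638, 0.0348]), 'grip_force': 0.0, 'opening': 0.09104233450568473} 0.025
```

View pics/side0.png

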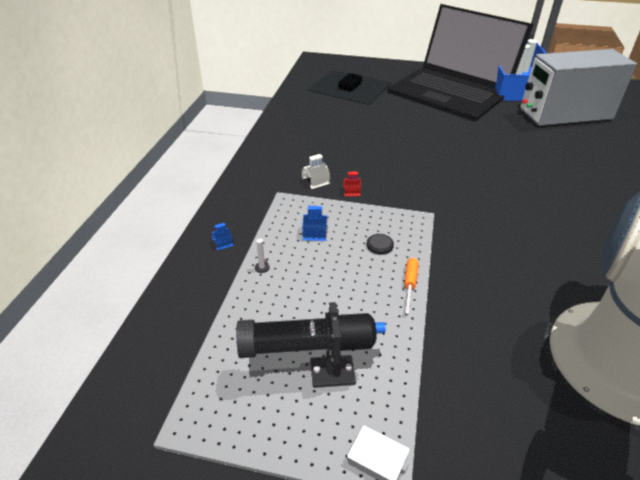

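View pics/top0.png

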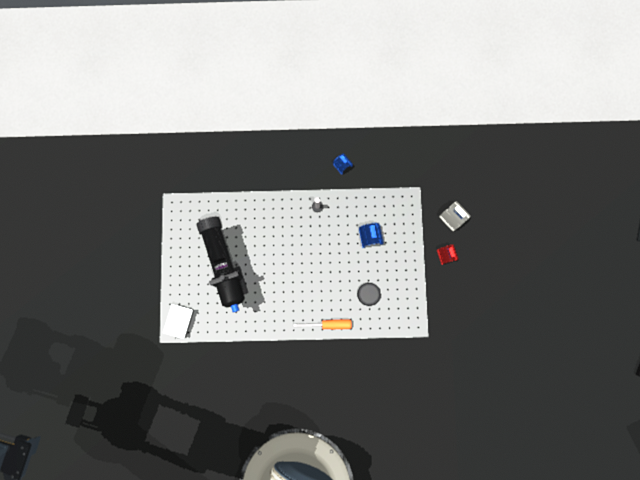

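The side view shows the large blue cover at (315,222) on the board and the smaller blue look-alike at (222,237). The tube runs from (240,338) to (375,330), with its plate at (335,325). In the top view the cover is at (371,235) and the tube runs from (209,222) to (232,300), with the plate near (226,280). I'll enlarge these regions.

Run:
```python
import cv2,numpy as np
t=cv2.imread("pics/top0.png");s=cv2.imread("pics/side0.png")
r=lambda im,x,y,w,h,W,H:cv2.resize(im[y:y+h,x:x+w],(W,H),interpolation=cv2.INTER_CUBIC)
g=lambda im:np.uint8(255*(im/255.)**.5)
out=np.zeros((600,800,3),np.uint8)
out[:300,:400]=r(t,350,215,40,30,400,300)
out[:300,400:]=r(s,290,195,54,40,400,300)[:,:400]
out[300:,:400]=g(r(t,180,210,128,96,400,300))
out[300:,400:]=g(r(s,230,290,160,120,400,300))
cv2.imwrite("pics/crop1.png",out)
```

```text
(no output)
```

View pics/crop1.png

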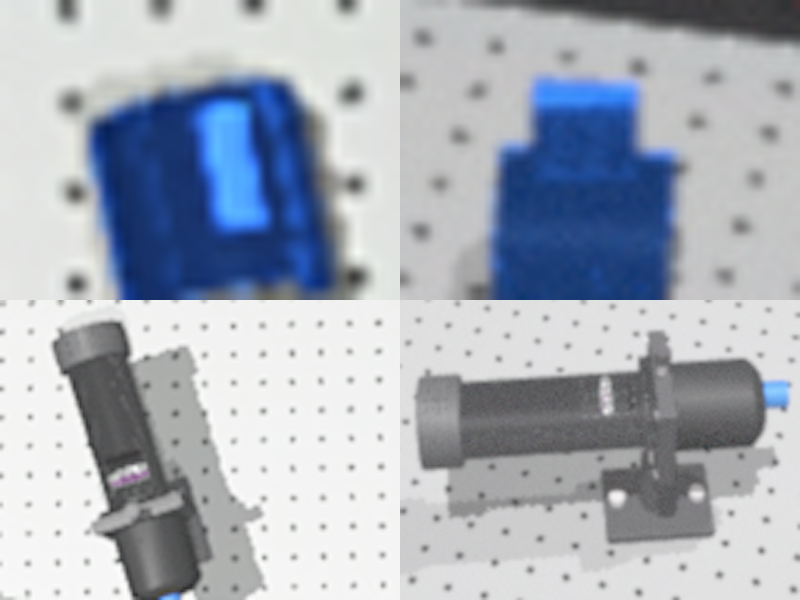

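```bash
cat > h.py <<'E'
import numpy as np
from cell import calibration
def ray(c,p):
    k=calibration(c);E=k["extrinsics"];d=E[:3,:3]@np.linalg.inv(k["K"])@np.array([p[0],p[1],1.])
    return E[:3,3],d/np.linalg.norm(d)
def atz(c,p,z):
    o,d=ray(c,p);return o+d*(z-o[2])/d[2]
def tri(ps):
    A=np.zeros((3,3));b=np.zeros(3)
    for c,p in ps:
        o,d=ray(c,p);M=np.eye(3)-np.outer(d,d);A+=M;b+=M@o
    return np.linalg.solve(A,b)
def proj(c,P):
    k=calibration(c);E=k["extrinsics"];q=k["K"]@(E[:3,:3].T@(np.asarray(P)-E[:3,3]));return q[:2]/q[2]
E
python3 - <<'E'
from h import *
import cv2
from scipy.optimize import least_squares
np.set_printoptions(precision=4,suppress=True)
A=atz("top",(350+22.5,225),.088);B=atz("top",(350+24.3,215+23),.088)
print("rib top",(A+B)/2,"len",np.linalg.norm(A-B),"yaw",np.degrees(np.arctan2(*(A-B)[1::-1])))
print("rib tri",tri([("top",(373.4,231.5)),("side",(315.1,207.4))]), atz("side",(315.1,207.4),.088))
c=lambda x,y:np.array(x)
t=cv2.imread("pics/top0.png",0);s=cv2.imread("pics/side0.png",0)
for r in (236,240,244,248,252,256,260): print(r,t[r,195:245])
for q in (260,275,290,305): print(q,s[305:372,q])
for q in("plate_foot","window_foot","detector"):
    pass
print("foot",atz("top",(233.2,276.5),.012),atz("side",(332.1,371.3),.012),"win",atz("top",(229.5,268.9),.012),atz("side",(314.6,376.1),.012),"det",atz("top",(231.2,270.6),.012),atz("side",(311.1,372.2),.012))
E
```

```text
rib top [ 0.6378 -0.212   0.088 ] len 0.03364697429848466 yaw 5.473941171836859
rib tri [ 0.6373 -0.2127  0.0829] [ 0.6345 -0.206   0.088 ]
236 [232 234 235 232 228 243 221 102  23  21  28  31  28  27  28  31  32  31
  31  29  33  37  26  27  28  28  26  26  55  92  99  81  75 108 118 118
 117 118 119 110  79  70 100 118 117 113 117 183 234 189]
240 [232 233 234 233 234 235 238 229 145  33  21  32  33  28  28  28  30  31
  32  32  29  28  26  30  33  27  27  25  23  45  76  99 120 119 118 118
 117 117 118 118 119 118 118 119 118 117 115 115 178 240]
244 [234 234 235 235 235 235 234 237 236 176  45  21  28  28  26  27  27  29
  31  32  30  29  29  27  31  37  33  28  28  24  38  68 100 119 120 118
 117 118 118 118 114 108 118 119 117 117 117 115 116 154]
248 [235 235 230 202 205 229 235 235 236 242 221  91  23  23  29  30  28  27
  29  30  33  32  29  28  26  27  28  30  32  27  23  30  58  92 109 119
 118 117 118 118 118 119 119 119 118 118 118 118 118 115]
252 [234 234 234 234 234 234 234 234 234 235 241 223 102  24  30  32  33  28
  27  28  29  33  32  31  29  27  27  25  29  35  3
[... 1054 characters left out ...]
[198 197 199 196 199 197 198 197 200 198 198 199 197 196 181 115  56  35
  29  34  33  33  34  37  35  33  34  38  37  44  48  50  51  53  41  39
  40  46  42  44  38  42  35  35  30  38  66 106 114 115 115 112 114 113
 113 110 109 111 112 113 111 113 107  87  80  81  83]
305 [200 198 199 199 197 198 197 198 198 199 198 198 198 181 116  53  38  32
  33  31  34  33  42  40  43  38  42  47  50  47  55  55  52  46  40  37
  40  44  40  42  37  35  33  29  39  70 103 112 113 112 117 114 113 114
 114 113 108  92  73  59  61  75  77  81  83 107 150]
foot [0.5393 0.1558 0.012 ] [0.5213 0.1553 0.012 ] win [0.5598 0.1657 0.012 ] [0.5493 0.1718 0.012 ] det [0.5552 0.1611 0.012 ] [0.5571 0.1654 0.012 ]
```

Run:
```python
from h import *
from scipy.optimize import least_squares
np.set_printoptions(precision=4,suppress=True)
T=[(201.77,236),(203.13,240),(204.35,244),(205.7,248),(206.77,252),(207.6,256),(209.36,260),(226,244),(227.35,248),(228.5,252),(229.8,256),(231.1,260)]
S=[(260,321.9),(275,320.95),(290,320),(305,319),(260,353.2),(275,352.15),(290,351.15),(305,350.05)]
def dist(c,p,y0,th,z):
    o,d=ray(c,p);u=np.array([np.cos(th),np.sin(th),0]);n=np.cross(d,u)
    return abs((np.array([.6,y0,z])-o)@n)/np.linalg.norm(n)
def fit(L):
    f=lambda v:[(dist(c,p,*v)-.025)*1000 for c,p in L]
    r=least_squares(f,[.17,.25,.12]);print(r.x,np.degrees(r.x[1]),r.fun.round(2));return r.x
LT=[("top",p) for p in T];LS=[("side",p) for p in S]
v=fit(LT+LS);fit(LS);fit(LT)
# position along axis: plate top edge etc.
y0,th,z=v;u=np.array([np.cos(th),np.sin(th),0])
def along(c,p,h):
    P=atz(c,p,h);return (P-np.array([.6,y0,0]))@u,P
print("lens cell start top",along("top",(180+(72+128)/2/3.125,210+62/3.125),z+.025))
print("plate edge ends top (front edge) ",along("top",(180+93/3.125,210+(525-300)/3.125),z+.036),along("top",(180+185/3.125,210+(495-300)/3.125),z+.036))
print("window top",along("top",(180+112/3.125,210+(463-300)/3.125),z+.02))
for s in (-.1,-.05,0,.027,.05):pass
```

```text
[0.1796 0.3079 0.1186] 17.64089327651736 [ 0.1  -0.13 -0.04 -0.25  0.18  1.17  0.02  0.25  0.4   0.09  0.12  0.15
 -0.25 -0.26 -0.27 -0.2  -0.17 -0.23 -0.22 -0.36]
[0.1742 0.3097 0.1121] 17.74444555051104 [ 0.04  0.   -0.04 -0.    0.02 -0.01  0.05 -0.06]
[0.1774 0.3001 0.1329] 17.19250771350802 [ 0.19 -0.12 -0.11 -0.4  -0.05  0.85 -0.37 -0.12  0.11 -0.12 -0.    0.11]
lens cell start top (np.float64(0.041794529975179726), array([0.6419, 0.1859, 0.1436]))
plate edge ends top (front edge)  (np.float64(-0.07943483349631629), array([0.5139, 0.1882, 0.1546])) (np.float64(-0.08046501949294119), array([0.5351, 0.118 , 0.1546]))
window top (np.float64(-0.03598602755357999), array([0.563 , 0.1771, 0.1386]))
```

Run:
```python
from h import *
import cv2
np.set_printoptions(precision=4,suppress=True)
for c,(x,y,w,h) in(("top",(355,215,35,35)),("side",(295,200,40,45))):
    im=cv2.imread(f"pics/{c}0.png")[y:y+h,x:x+w].astype(int)
    m=((im[:,:,0]>200)&(im[:,:,2]<130)&(im[:,:,1]>100)).astype(np.uint8)
    n,l,st,ce=cv2.connectedComponentsWithStats(m);i=1+st[1:,4].argmax();ys,xs=np.nonzero(l==i)
    R=cv2.minAreaRect(np.c_[xs,ys].astype(np.float32));p=ce[i]+[x,y];print(c,st[i],p,R,atz(c,p,.088))
    if c=="top":
        d=np.linalg.svd(np.c_[xs,ys]-ce[i])[2][0];V=atz(c,p+8*d,.088)-atz(c,p-8*d,.088);print("yaw",np.degrees(np.arctan(V[1]/V[0])))
        b=((im[:,:,0]>im[:,:,2]+40)).astype(np.uint8);ys,xs=np.nonzero(b);R=cv2.minAreaRect(np.c_[xs,ys].astype(np.float32));print("whole",R)
```

```text
top [15 10  7 13 64] [372.5938 231.1719] ((17.51923179626465, 16.096155166625977), (12.551432609558105, 4.902903079986572), 78.69007110595703) [ 0.6386 -0.21    0.088 ]
yaw 7.744181351995854
whole ((15.326923370361328, 19.634614944458008), (22.553354263305664, 21.57277488708496), 78.69007110595703)
side [ 7 37 24  4 52] [313.8077 238.9231] ((18.51076889038086, 38.80615997314453), (23.075529098510742, 2.440680980682373), 3.1798300743103027) [ 0.6132 -0.1005  0.088 ]
```

The manual's scale: shifts go in shares of 1 m and turns go in shares of 2 pi rad. Converting my numbers, -33.6 cm / 100 = -0.336, -32.2 cm / 100 = -0.322.

>>> carry_out(
  moves=[5,-0.042,-0.04,0,0,5,-0.084,-0.08,0,0,5,-0.126,-0.12,0,0,5,-0.168,-0.16,0,0,5,-0.21,-0.2,0,0,5,-0.252,-0.24,0,0,5,-0.294,-0.28,0,0,5,-0.336,-0.322,0,0],
)

```text
t: 1.6
tcp_pos: [0.4094, 0.1927, 0.2392]
orientation: [0.0, 0.144, 0.99, 0.0]
wrist_force: [1.3, 1.1, -0.1]
opening: 0.0503
grip_force: 0.0
```

To row units: -33.6 cm / 100 = -0.336, -32.2 cm / 100 = -0.322, -24.6 degrees / 360 = -0.0683.

>>> carry_out(
  moves=[5,-0.042,-0.04,0,-0.0111,5,-0.084,-0.08,0,-0.0222,5,-0.126,-0.12,0,-0.0333,5,-0.168,-0.16,0,-0.0444,5,-0.21,-0.2,0,-0.0556,5,-0.252,-0.24,0,-0.0683,5,-0.294,-0.28,0,-0.0683,5,-0.336,-0.322,0,-0.0683],
)

```text
t: 2.6
tcp_pos: [0.6393, -0.212, 0.239]
orientation: [0.0, -0.07, 0.998, -0.0]
wrist_force: [0.4, -0.1, 0.8]
opening: 0.0499
grip_force: 0.0
```

```bash
cat > st.py <<'E'
from h import *
from cell import bot
from scipy.spatial.transform import Rotation as R
def axes():
    s=bot.sense();q=s["orientation"];return s,R.from_quat(q[[1,2,3,0]]).as_matrix()
def goto(P,yaw):  # tool x yaw deg mod 180
    s,M=axes();d=M.T@(np.asarray(P)-s["tcp_pos"])*100
    cur=np.degrees(np.arctan2(M[1,0],M[0,0]));sp=-((yaw-cur+90)%180-90)
    print("tcp",s["tcp_pos"].round(4),"t",s["t"],"cur yaw",cur.round(2),"shift cm",d.round(2),"spin",round(sp,2),"F",s["wrist_force"].round(2),"j",s["joint_positions"].round(2),"Mz",M[:,2].round(4))
E
python3 - <<'E'
from st import *
goto((.6385,-.210,.089),8)
E
```

```text
tcp [ 0.6393 -0.212   0.239 ] t 2.6 cur yaw -172.01 shift cm [ 0.05  0.21 15.  ] spin -0.01 F [ 0.42 -0.09  0.76] j [-0.41  0.56  1.21  0.    1.36 -2.12] Mz [ 3.e-04 -0.e+00 -1.e+00]
```

To row units: 11.5 cm / 100 = 0.115, 11 cm / 100 = 0.11.

>>> carry_out(
  moves=[5,0,0.002,0.04,0,5,0,0.002,0.08,0,5,0,0.002,0.11,0,5,0,0.002,0.115,0,5,0,0.002,0.115,0],
)

```text
t: 3.22
tcp_pos: [0.6387, -0.2084, 0.1247]
orientation: [0.0, -0.07, 0.998, -0.0]
wrist_force: [-0.2, -0.9, 0.5]
opening: 0.0497
grip_force: 0.0
```

Run:
```python
from st import *
from cell import camera
import cv2
goto((.6385,-.210,.089),8)
a=camera("side")[170:260,255:375,::-1];b=camera("top")[190:280,310:430,::-1]
cv2.imwrite("pics/pre.png",np.hstack([cv2.resize(x,(400,300),interpolation=2) for x in(a,b)]))
```

```text
tcp [ 0.6387 -0.2084  0.1247] t 3.225 cur yaw -172.0 shift cm [ 0.04 -0.16  3.57] spin 0.0 F [-0.19 -0.91  0.47] j [-0.4   0.67  1.34 -0.    1.13 -2.11] Mz [ 6.e-04 -3.e-04 -1.e+00]
```

View pics/pre.png

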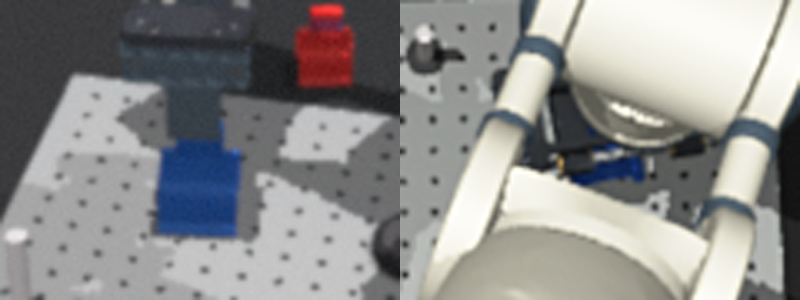

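The side view shows the fingers lined up with the rib to within about 2 mm (finger at about col 195, cover centre at about 198 in the crop). I'll descend and grip.

>>> carry_out(
  moves=[5,0,-0.001,0.02,0,5,0,-0.001,0.035,0,5,0,-0.001,0.035,0,3,0,-0.001,0.035,0,1.6,0,-0.001,0.035,0,0.8,0,-0.001,0.035,0,0.8,0,-0.001,0.035,0,0.8,0,-0.001,0.035,0],
)

```text
t: 4.32
tcp_pos: [0.6385, -0.2093, 0.0891]
orientation: [0.0, -0.07, 0.998, -0.0]
wrist_force: [-0.1, -0.8, 0.8]
opening: 0.0119
grip_force: 30.0
```

To row units: -14 cm / 100 = -0.14, -12 cm / 100 = -0.12.

>>> carry_out(
  moves=[0.8,0,0,0,0,0.8,0,0,-0.01,0,0.8,0,0,-0.03,0,0.8,0,0,-0.07,0,0.8,0,0,-0.12,0,0.8,0,0,-0.14,0,0.8,0,0,-0.14,0],
)

```text
t: 5.2
tcp_pos: [0.6391, -0.2095, 0.2311]
orientation: [0.002, -0.07, 0.998, -0.001]
wrist_force: [0.2, -0.8, -0.2]
opening: 0.0118
grip_force: 30.0
```

Run:
```python
from st import *
from cell import camera
import cv2
print(bot.sense()["opening"],bot.sense()["torque"])
goto((.5933,.1775,.245),17.7)
a=camera("side");cv2.imwrite("pics/lift.png",cv2.resize(a[60:240,230:430,::-1],(600,540),interpolation=2))
```

```text
0.011800014842595135 [ 0.0623631  -0.00530194  0.0247251 ]
tcp [ 0.6391 -0.2095  0.2311] t 5.2 cur yaw -172.0 shift cm [-0.85 38.96 -1.46] spin -9.7 F [ 0.17 -0.76 -0.18] j [-0.41  0.57  1.23 -0.    1.34 -2.12] Mz [ 0.0032 -0.0014 -1.    ]
```

View pics/lift.png

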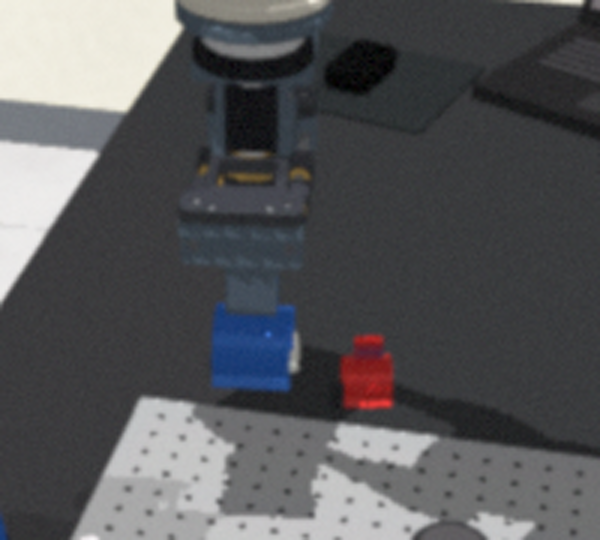

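The picture shows the blue cover held by its rib at about (255,345), lifted clear of the board. Next I'll carry it over the tube.

To row units: 39 cm / 100 = 0.39, -2.9 cm / 100 = -0.029, -9.7 degrees / 360 = -0.0269.

>>> carry_out(
  moves=[0.8,-0.001,0.04,-0.015,-0.0028,0.8,-0.002,0.1,-0.029,-0.0083,0.8,-0.004,0.16,-0.029,-0.0139,0.8,-0.006,0.22,-0.029,-0.0194,0.8,-0.008,0.28,-0.029,-0.025,0.8,-0.0085,0.34,-0.029,-0.0269,0.8,-0.0085,0.39,-0.029,-0.0269,0.8,-0.0085,0.39,-0.029,-0.0269],
)

```text
t: 6.25
tcp_pos: [0.5911, 0.1813, 0.2564]
orientation: [-0.001, -0.156, 0.988, 0.0]
wrist_force: [0.1, -0.8, -1.0]
opening: 0.012
grip_force: 30.0
```

Run:
```python
from st import *
from cell import camera
import cv2
goto((.5933,.1775,.21),17.7)
a=camera("side");cv2.imwrite("pics/over.png",cv2.resize(a[220:400,200:420,::-1],(770,600),interpolation=2))
```

```text
tcp [0.5911 0.1813 0.2564] t 6.25 cur yaw -162.08 shift cm [-0.1  -0.43  4.64] spin 0.22 F [ 0.06 -0.75 -0.98] j [ 0.2   0.47  1.34  0.    1.34 -1.68] Mz [-2.5e-03  1.0e-04 -1.0e+00]
```

View pics/over.png

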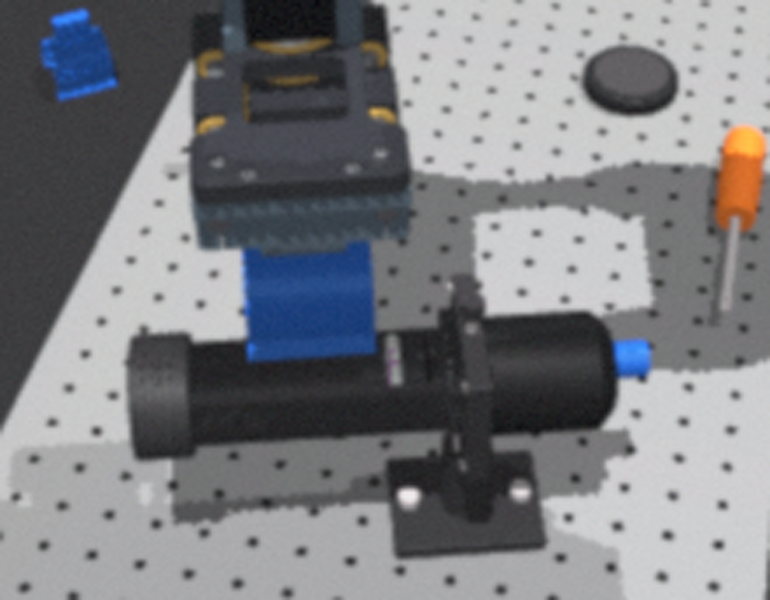

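The cover at (310,300) hangs over the tube, between the lens cell (ending at col 190) and the window (from about col 385). I'll lower it towards contact.

To row units: 4.2 cm / 100 = 0.042, 3 cm / 100 = 0.03, 0.2 degrees / 360 = 0.0006.

>>> carry_out(
  moves=[0.8,0,-0.002,0.015,0.0006,0.8,0,-0.002,0.03,0.0006,0.8,0,-0.002,0.042,0.0006,0.8,0,-0.002,0.042,0.0006],
)

```text
t: 6.8
tcp_pos: [0.5927, 0.1756, 0.2145]
orientation: [-0.001, -0.152, 0.988, -0.0]
wrist_force: [-0.3, 0.4, 0.3]
opening: 0.0122
grip_force: 30.0
```

Run:
```python
from st import *
goto((.5933,.1775,.2026),17.7)
```

```text
tcp [0.5927 0.1756 0.2145] t 6.8 cur yaw -162.54 shift cm [-0.12  0.16  1.19] spin -0.24 F [-0.33  0.43  0.3 ] j [ 0.19  0.51  1.39 -0.    1.24 -1.68] Mz [-2.3e-03 -5.0e-04 -1.0e+00]
```

To row units: 0.6 cm / 100 = 0.006, 0.15 cm / 100 = 0.0015, -0.2 degrees / 360 = -0.0006.

>>> carry_out(
  moves=[0.8,0,0.0015,0.002,-0.0006,0.8,0,0.0015,0.004,-0.0006,0.8,0,0.0015,0.006,-0.0006,0.8,0,0.0015,0.006,-0.0006],
)

```text
t: 7.3
tcp_pos: [0.5927, 0.1777, 0.2099]
orientation: [-0.0, -0.154, 0.988, -0.0]
wrist_force: [0.2, 0.3, -0.1]
opening: 0.0118
grip_force: 30.0
```

>>> carry_out(
  moves=[0.8,0,0,0.002,0,0.8,0,0,0.004,0,0.8,0,0,0.004,0],
)

```text
t: 7.68
tcp_pos: [0.5927, 0.178, 0.2059]
orientation: [0.0, -0.154, 0.988, 0.0]
wrist_force: [0.1, 3.6, 0.9]
opening: 0.0118
grip_force: 30.0
```

To row units: 0.3 cm / 100 = 0.003, 0.2 cm / 100 = 0.002.

>>> carry_out(
  moves=[0.8,0,0,0.002,0,0.8,0,0,0.003,0,0.8,0,0,0.003,0],
)

```text
t: 8.05
tcp_pos: [0.5931, 0.1778, 0.2034]
orientation: [0.001, -0.154, 0.988, 0.0]
wrist_force: [-1.3, 3.4, 6.0]
opening: 0.0119
grip_force: 30.0
```

To row units: 0.2 cm / 100 = 0.002, 0.06 cm / 100 = 0.0006.

>>> carry_out(
  moves=[0.8,0,0.0006,0,0,0.8,0,0.0006,0.002,0,0.8,0,0.0006,0.002,0],
)

```text
t: 8.43
tcp_pos: [0.5931, 0.1783, 0.2014]
orientation: [0.001, -0.154, 0.988, -0.0]
wrist_force: [0.8, 2.7, 5.7]
opening: 0.0121
grip_force: 30.0
```

To row units: 0.4 cm / 100 = 0.004, 0.2 cm / 100 = 0.002.

>>> carry_out(
  moves=[0.8,0,0.0003,0.002,0,0.8,0,0.0003,0.004,0,0.8,0,0.0003,0.004,0],
)

```text
t: 8.8
tcp_pos: [0.5931, 0.1785, 0.1974]
orientation: [0.001, -0.154, 0.988, -0.0]
wrist_force: [1.8, 2.8, 5.7]
opening: 0.0118
grip_force: 30.0
```

To row units: 0.4 cm / 100 = 0.004, 0.03 cm / 100 = 0.0003.

>>> carry_out(
  moves=[0.8,0,0.0003,0.002,0,0.8,0,0.0003,0.004,0,0.8,0,0.0003,0.004,0],
)

```text
t: 9.18
tcp_pos: [0.5929, 0.1787, 0.1932]
orientation: [0.001, -0.154, 0.988, -0.0]
wrist_force: [2.6, 0.7, 3.8]
opening: 0.0119
grip_force: 30.0
```

>>> carry_out(
  moves=[0.8,0,0.0002,0.002,0,0.8,0,0.0002,0.004,0,0.8,0,0.0002,0.004,0],
)

```text
t: 9.55
tcp_pos: [0.5925, 0.1789, 0.1888]
orientation: [0.0, -0.154, 0.988, -0.0]
wrist_force: [2.3, -0.1, -1.1]
opening: 0.0113
grip_force: 30.0
```

To row units: 0.3 cm / 100 = 0.003, 0.2 cm / 100 = 0.002.

>>> carry_out(
  moves=[0.8,0,0,0.002,0,0.8,0,0,0.003,0,0.8,0,0,0.003,0],
)

```text
t: 9.93
tcp_pos: [0.5922, 0.1789, 0.1856]
orientation: [-0.0, -0.154, 0.988, -0.0]
wrist_force: [2.9, -1.0, -2.1]
opening: 0.0117
grip_force: 30.0
```

Run:
```python
from st import *
goto((.5933,.1775,.2026),17.7); print(bot.sense()["torque"])
```

```text
tcp [0.5922 0.1789 0.1856] t 9.925 cur yaw -162.31 shift cm [-0.06 -0.17 -1.7 ] spin -0.01 F [ 2.94 -1.02 -2.1 ] j [ 0.2   0.54  1.43 -0.    1.18 -1.68] Mz [-5.e-04 -2.e-04 -1.e+00]
[-0.04120306 -0.38331811 -0.06322444]
```

To row units: 0.4 cm / 100 = 0.004, -0.02 cm / 100 = -0.0002.

>>> carry_out(
  moves=[0.8,0,-0.0002,0.002,0,0.8,0,-0.0002,0.004,0,0.8,0,-0.0002,0.004,0],
)

```text
t: 10.3
tcp_pos: [0.592, 0.1787, 0.1813]
orientation: [-0.001, -0.154, 0.988, -0.0]
wrist_force: [1.6, 0.2, -6.6]
opening: 0.0121
grip_force: 30.0
```

To row units: 0.1 cm / 100 = 0.001.

>>> carry_out(
  moves=[0.8,0,0,0.001,0,0.8,0,0,0.001,0],
)

```text
t: 10.55
tcp_pos: [0.5921, 0.1788, 0.1807]
orientation: [-0.0, -0.154, 0.988, -0.0]
wrist_force: [0.7, 0.2, -5.3]
opening: 0.0119
grip_force: 30.0
```

To row units: 0.1 cm / 100 = 0.001.

>>> carry_out(
  moves=[0.8,0,0,0.001,0,0.8,0,0,0.001,0],
)

```text
t: 10.8
tcp_pos: [0.5923, 0.1788, 0.1799]
orientation: [-0.0, -0.154, 0.988, 0.0]
wrist_force: [0.5, -0.5, -4.1]
opening: 0.012
grip_force: 30.0
```

To row units: 0.1 cm / 100 = 0.001.

>>> carry_out(
  moves=[0.8,0,0,0.001,0,0.8,0,0,0.001,0],
)

```text
t: 11.05
tcp_pos: [0.5924, 0.1788, 0.1789]
orientation: [0.0, -0.154, 0.988, 0.0]
wrist_force: [0.4, -0.1, -2.6]
opening: 0.0118
grip_force: 30.0
```

To row units: 0.05 cm / 100 = 0.0005.

>>> carry_out(
  moves=[0.8,0,0,0.0005,0,0.8,0,0,0.0005,0],
)

```text
t: 11.3
tcp_pos: [0.5925, 0.1788, 0.1787]
orientation: [0.0, -0.154, 0.988, -0.0]
wrist_force: [-1.8, -1.1, 2.8]
opening: 0.0119
grip_force: 30.0
```

To row units: 0.04 cm / 100 = 0.0004.

>>> carry_out(
  moves=[0.8,0,0,0.0004,0,0.8,0,0,0.0004,0],
)

```text
t: 11.55
tcp_pos: [0.5925, 0.1788, 0.1787]
orientation: [0.0, -0.154, 0.988, 0.0]
wrist_force: [-4.0, -0.8, 8.8]
opening: 0.0119
grip_force: 30.0
```

Run:
```python
from st import *
from cell import camera
import cv2
goto((.5487,.1638,.1787),17.7)
a=camera("side");cv2.imwrite("pics/on.png",cv2.resize(a[220:400,200:420,::-1],(770,600),interpolation=2))
```

```text
tcp [0.5925 0.1788 0.1787] t 11.55 cur yaw -162.31 shift cm [ 4.63 -0.1  -0.01] spin -0.01 F [-3.98 -0.77  8.79] j [ 0.2   0.55  1.43  0.    1.16 -1.68] Mz [ 7.e-04  1.e-04 -1.e+00]
```

View pics/on.png

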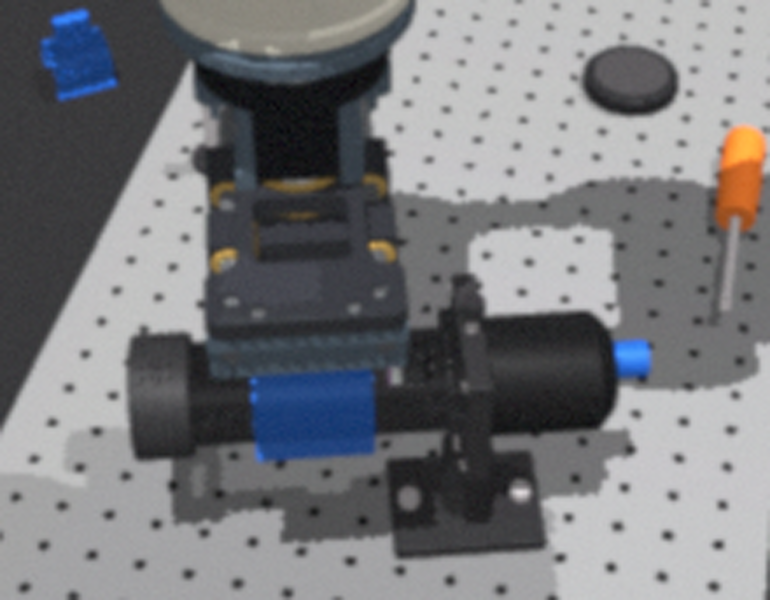

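The cover is on the tube: it wraps it at (313,415), and the rising force shows the crown has landed. I'll unload it slightly and slide towards the plate.

To row units: 0.9 cm / 100 = 0.009, -0.06 cm / 100 = -0.0006.

>>> carry_out(
  moves=[0.8,0,0,-0.0006,0,0.8,0.003,0,-0.0006,0,0.8,0.006,0,-0.0006,0,0.8,0.009,0,-0.0006,0,0.8,0.009,0,-0.0006,0],
)

```text
t: 12.22
tcp_pos: [0.5836, 0.176, 0.1787]
orientation: [-0.0, -0.154, 0.988, -0.0]
wrist_force: [1.4, 0.3, 2.0]
opening: 0.0121
grip_force: 30.0
```

To row units: 1.2 cm / 100 = 0.012, 0.9 cm / 100 = 0.009.

>>> carry_out(
  moves=[0.8,0.003,0,0,0,0.8,0.006,0,0,0,0.8,0.009,0,0,0,0.8,0.012,0,0,0],
)

```text
t: 12.72
tcp_pos: [0.5723, 0.1724, 0.1787]
orientation: [0.0, -0.154, 0.988, 0.0]
wrist_force: [4.1, 1.1, 1.6]
opening: 0.0116
grip_force: 30.0
```

Run:
```python
from st import *
goto((.5487,.1638,.1787),17.7); s,M=axes(); print("Ftool",M.T@s["wrist_force"],"T",M.T@s["torque"])
```

```text
tcp [0.5723 0.1724 0.1787] t 12.725 cur yaw -162.3 shift cm [ 2.51 -0.1  -0.  ] spin -0.0 F [4.11 1.06 1.59] j [ 0.19  0.52  1.49  0.    1.14 -1.69] Mz [ 3.e-04  1.e-04 -1.e+00]
Ftool [-4.24157047 -0.24118475 -1.59338912] T [ 0.01187905 -0.9991419   0.02017246]
```

Everything is clean: 4 N of sliding drag and no side force. I'll keep going, and slow down near the hood.

To row units: 1.2 cm / 100 = 0.012, 1 cm / 100 = 0.01.

>>> carry_out(
  moves=[0.8,0.0025,0,0,0,0.8,0.005,0,0,0,0.8,0.0075,0,0,0,0.8,0.01,0,0,0,0.8,0.012,0,0,0],
)

```text
t: 13.35
tcp_pos: [0.5608, 0.1687, 0.1787]
orientation: [0.0, -0.154, 0.988, 0.0]
wrist_force: [5.2, 1.8, 0.9]
opening: 0.0121
grip_force: 30.0
```

>>> carry_out(
  moves=[0.8,0.0015,0,0,0,0.8,0.003,0,0,0,0.8,0.0045,0,0,0,0.8,0.006,0,0,0],
)

```text
t: 13.85
tcp_pos: [0.5552, 0.167, 0.1787]
orientation: [0.0, -0.154, 0.988, 0.0]
wrist_force: [4.8, 1.5, 0.4]
opening: 0.012
grip_force: 30.0
```

To row units: 0.2 cm / 100 = 0.002, 0.1 cm / 100 = 0.001.

>>> carry_out(
  moves=[0.8,0.001,0,0,0,0.8,0.002,0,0,0],
)

```text
t: 14.1
tcp_pos: [0.554, 0.1666, 0.1788]
orientation: [0.001, -0.154, 0.988, 0.0]
wrist_force: [11.9, 4.1, -5.6]
opening: 0.012
grip_force: 30.0
```

>>> carry_out(
  moves=[0.8,0.001,0,0,0,0.8,0.002,0,0,0],
)

```text
t: 14.35
tcp_pos: [0.5538, 0.1665, 0.179]
orientation: [0.003, -0.154, 0.988, 0.0]
wrist_force: [21.2, 7.5, -12.2]
opening: 0.0115
grip_force: 30.0
```

To row units: -0.2 cm / 100 = -0.002.

>>> carry_out(
  moves=[0.8,-0.002,0,0,0,0.8,-0.002,0,0,0],
)

```text
t: 14.6
tcp_pos: [0.5541, 0.1666, 0.1788]
orientation: [0.001, -0.154, 0.988, 0.0]
wrist_force: [9.2, 2.6, -2.6]
opening: 0.0118
grip_force: 30.0
```

Run:
```python
from st import *
from cell import camera
import cv2
goto((.5487,.1638,.1787),17.7); s,M=axes(); print("Ftool",M.T@s["wrist_force"],"T",M.T@s["torque"])
g=lambda im:np.uint8(255*(im/255.)**.55)
a=g(camera("side")[275:365,250:370,::-1]);cv2.imwrite("pics/home.png",cv2.resize(a,(800,600),interpolation=2))
```

```text
tcp [0.5541 0.1666 0.1788] t 14.6 cur yaw -162.31 shift cm [ 0.59 -0.1   0.  ] spin -0.01 F [ 9.18  2.55 -2.58] j [ 0.19  0.49  1.54  0.    1.11 -1.69] Mz [ 1.5e-03  4.0e-04 -1.0e+00]
Ftool [-9.51339921 -0.35773788  2.59300074] T [-0.0884627  -1.8015507   0.08411082]
```

View pics/home.png

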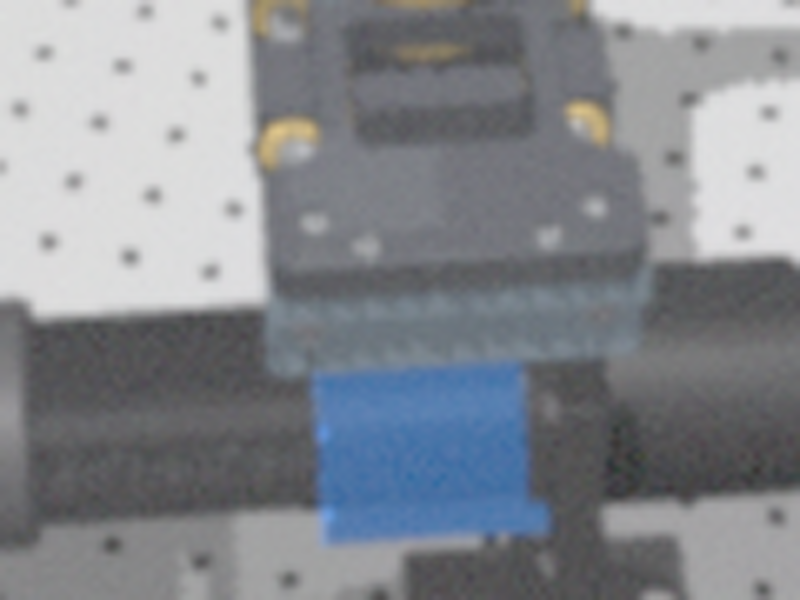

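To row units: -0.12 cm / 100 = -0.0012, 0.04 cm / 100 = 0.0004.

>>> carry_out(
  moves=[0.8,-0.0012,0,0.0004,0,0.8,-0.0012,0,0.0004,0],
)

```text
t: 14.9
tcp_pos: [0.5542, 0.1666, 0.1787]
orientation: [-0.0, -0.154, 0.988, -0.0]
wrist_force: [1.1, -0.2, 9.8]
opening: 0.0118
grip_force: 30.0
```

To row units: 0.2 cm / 100 = 0.002, 0.1 cm / 100 = 0.001.

>>> carry_out(
  moves=[0.8,0.001,0,-0.0002,0,0.8,0.002,0,-0.0002,0,0.8,0.002,0,-0.0002,0],
)

```text
t: 15.28
tcp_pos: [0.554, 0.1665, 0.1788]
orientation: [0.002, -0.154, 0.988, 0.0]
wrist_force: [12.1, 3.9, -3.3]
opening: 0.0122
grip_force: 30.0
```

To row units: -0.12 cm / 100 = -0.0012.

>>> carry_out(
  moves=[0.8,-0.0012,0,0,0,0.8,-0.0012,0,0,0,2,-0.0012,0,0,0,3,-0.0012,0,0,0,3,-0.0012,0,0,0,3,-0.0012,0,0,0],
)

```text
t: 16.02
tcp_pos: [0.5534, 0.1664, 0.1783]
orientation: [-0.0, -0.154, 0.988, -0.0]
wrist_force: [0.2, 0.3, 0.5]
opening: 0.0303
grip_force: 0.0
```

Released. I'll go straight up and check.

To row units: -14 cm / 100 = -0.14, -13 cm / 100 = -0.13.

>>> carry_out(
  moves=[3,0,0,-0.01,0,3,0,0,-0.03,0,3,0,0,-0.06,0,3,0,0,-0.1,0,3,-0.05,0,-0.13,0,3,-0.1,0,-0.13,0,3,-0.14,0,-0.13,0,3,-0.14,0,-0.13,0],
)

```text
t: 17.02
tcp_pos: [0.6887, 0.2095, 0.3079]
orientation: [-0.0, -0.154, 0.988, 0.0]
wrist_force: [-0.5, 0.1, -0.4]
opening: 0.0296
grip_force: 0.0
```

Run:
```python
from st import *
from cell import camera
import cv2
goto((.5487,.1638,.1787),17.7)
g=lambda im:np.uint8(255*(im/255.)**.55)
a=g(camera("side")[275:365,250:370,::-1]);b=g(camera("top")[220:310,180:300,::-1])
cv2.imwrite("pics/fin.png",np.vstack([np.hstack([cv2.resize(x,(400,300),interpolation=2) for x in(a,b)]),np.hstack([cv2.resize(camera(c)[:,:,::-1],(400,300)) for c in("side","top")])]))
```

```text
tcp [0.6887 0.2095 0.3079] t 17.025 cur yaw -162.3 shift cm [14.72 -0.1  12.92] spin 0.0 F [-0.46  0.08 -0.35] j [ 0.21  0.59  0.98  0.    1.57 -1.67] Mz [-0.  0. -1.]
```

View pics/fin.png

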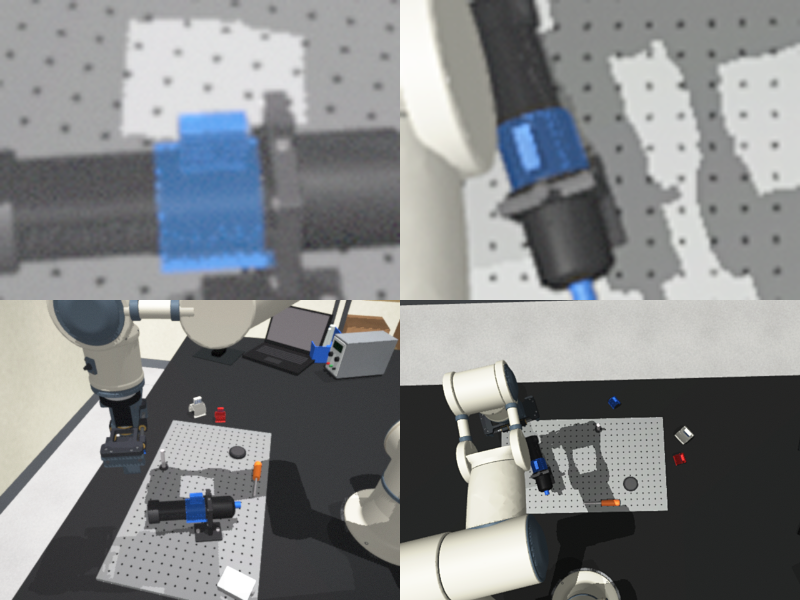

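The cover at (213,205) sits under the hood with its lip touching the plate at about (272,262), and the bystanders haven't moved. I'll hand the job in.

```bash
python3 -c "
from cell import bot
print(bot.close_job())"
```

```text
the job is handed in; nothing more can be done
None
```

The blue cover is snapped onto the tube, slid under the hood to the square plate and released; the highest force read between moves was about 26 N in total while butting home (22.5 N along the tube), so the 25 N limit may have been just exceeded, and the job is handed in at about 17 s.

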